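# Slide the drip tray under the pouring stand

## Task

Push the flat metal drip tray under the low slatted wooden pouring stand: square it up in front of the open end, then slide it in along the table until it meets the stop bar at the back, and leave it lying there. Push it gently, only with the fingertips or the outside of the fingers; do not pinch, lift or tip it, and do not disturb the steel pitcher on the stand or the bottles and tumbler around it.

Things in the scene. Friction and masses are not known exactly. Their poses are not given: they have to be found in the camera images.
- tray: Shallow aluminium drip tray, loose, 0.2 to 0.5 kg, 130 mm long (x) by 96 wide (y), 24 high. Its central foot is 80 x 66 mm, 4 high: pressed down outside the foot, the tray tips. Floor top at 8 mm; upright rim 4 mm thick, up to 24 mm. Origin: centre of the foot's underside, z up. Ends alike. Starts before the stand's open end, up to 35 mm out of line, its +x within 25 degrees of the way in.
- stand: Low wooden slatted stand, fixed to the table, 130 mm deep (x), 158 wide (y), 38 high. Origin: centre of its underside, z up. The passage runs along x, open at the -x end where the tray starts: 122 mm wide between two walls 18 mm thick, 30 mm high under slats 8 mm thick that run across.
- mouth (a point): Middle of the passage's open end, at table height: x = -65 mm in the stand's frame. The way in is the stand's +x. When the tray is home its near end sticks out 12 mm in front of this point.
- stop (a point): Middle of the inner face of the stop bar at the back of the passage, at table height: x = +53 mm in the stand's frame. The bar is 22 mm high and rigid. With the tray home against it, the tray's centre is 65 mm before this point, at x = -12 mm.
- pitcher: Steel pouring pitcher, 72 mm across the base, 95 mm high, handle on one side, loose, standing on the rear half of the stand's slats. Origin: centre of its base. Leave alone.
- bottle_a: Amber glass bottle, 36 mm across, 75 mm high, loose, standing beside the stand on its +y side. Origin: centre of its base. Leave alone.
- bottle_b: White plastic bottle, 40 mm across, 110 mm high, loose, standing beside the stand on its -y side. Origin: centre of its base. Leave alone.
- tumbler: Amber glass tumbler, 76 mm across the rim, 75 mm high, loose, standing on the table to the robot's right. Origin: centre of its base. Leave alone.
There are look-alikes about, which are no part of the job. Of the things shaped like the tray, the aluminium one is meant.

How it is judged:
By the outcome, as a careful person would: the job done as asked, in the order asked, and still so for the second after the job is handed in, with the robot touching nothing.
It also fails if it takes over 72 s, if anything falls off the work surface, if the arm or the gripper's body presses on something with over 40 N, if the wrist force passes 120 N, or if a joint passes its speed limit or range.

## Robot

A 6-joint arm with a two-finger parallel gripper is mounted at the origin on the work surface. World frame = base frame: x ahead of the robot, y to its left, z up, the work surface at z = 0. Lengths are in m, angles in rad, forces in N, time in s.
With the tool pointing down it reaches from about 0.3 to 0.875 m from the base axis. Payload 4.2 kg.
Tool frame: the origin (TCP) lies between the finger pads; the fingertips stand 8 mm ahead of it and the grasp point (between the pads) lies 11 mm behind it (tip_extent is the distance from the TCP to the fingertips, in m); z points along the fingers, y is the direction in which the jaws open and shut (so a half turn about z gives the same grasp; the last joint's range is limited). The gripper opens to 85 mm and grips with 20 to 120 N. Pads are 22 mm wide; open, the fingers measure 114 mm over their backs; the gripper's body (76 mm by 85 mm) begins 54 mm behind the grasp point. The pads swing forward as they close: fully open they stand 13 mm farther back than shut.
Start: joints at [1.322, 0.32, 1.565, -0, 1.257, -0.02], TCP at [0.13, 0.56, 0.239] pointing down, gripper open.
Joint ranges: [-3.11, 3.11], [-0.84, 2.01], [0.21, 2.61], [-1.34, 4.49], [0.05, 2.63], [-2.56, 2.56]. Speed limits (rad/s): [2.57, 2.57, 3.14, 3.14, 3.14, 3.14].

## Interface

Orientations are given as a rotation vector (axis times angle).
In Python, from cell import sense, get_image, get_calibration, close_job, tip_extent gives the robot as it stands.
- The arm moves only by the tool send_rows, never from a script. Its argument "targets" is a list of rows, each a list of 3 entries, a list of its own where there are three numbers: the shift along the tool's x, y, z in mm, then the turn, a rotation vector about the tool's x, y, z in degrees, then the finger opening in mm, from 0 to 85.4. In form: [[[tx, ty, tz], [ax, ay, az], grip], ...]. A call has 1 to 20 rows; each row shifts and turns the commanded pose from where the row before left it, along the tool's axes as they then stand; what a row does not reach is not made up. A row lasts 1/12 s, in which the tool goes at most 41.7 mm and 7.16 degrees, less where a joint would pass 70% of its speed; a pose out of reach is approached as far as the arm can. A call is refused whole if a number of a shift passes 41.7 or a number of a turn 7.16, either way. A call with a gripper value outside its range is refused whole. The fingers move at their own pace and stop on an object; the grip force is fixed at half the most. Time passes only in rows, so rows that do not move let the fingers close. It gives the time, the measured TCP pose, the force and the opening at its end, in the units of the state.
- sense(): the state, without advancing time (a new reading comes with each control period).
- get_image(name): name is "side" or "top" or "wrist"; returns the picture (420x560x3 uint8, blue, green, red); there is no depth.
- get_calibration(name): a dict with "mtx" (3x3 intrinsics, pixels), "R" (3x3) and "t" (3): a world point X has camera coordinates R X + t. Camera axes: x right, y down, z forward; pixel columns grow to the right and rows downward; lengths in m; the calibration is good to about 2 mm. A picture is of the moment at which its call begins: read the wrist's pose just before it. get_calibration takes no time and is no camera call; for the wrist camera it gives the pose at the moment of the call.
- close_job(): hands the job in, once; it reports no verdict.
The state is a dict: "time": time; "joint_positions": joint angles; "joint_vel": joint speeds; "effort": joint torques, N m; "tcp_pos": TCP position; "tool_rot": TCP orientation; "wrist_force": force on the tool from outside, world axes, zero at the start; "moment": the same for the moment, N m; "gripper_width": finger opening in m.
Only numpy, scipy, OpenCV 4.12 (cv2) and the standard library are available. Lean on these libraries where they do the work, as an engineer would, in place of code of your own. Each camera call takes 0.05 s, during which the arm holds its last target. There are 200 camera calls.

## Working session

There is one attempt and no reset: what is moved stays moved. The work goes in short steps, Python scripts to look and compute and a tool call to move; the robot and the scene stay as the last step left them, time stands still between calls to the robot, and variables do not carry over. Pictures are saved under pics/ and viewed, about 8 in all and at most 12, crops included, and the job is handed in when it is done.

Besides the shell and the picture viewer there is one more tool, called after "Emit:" by a JSON object that holds its "method" and its "body", one argument or row to a line. send_rows: Moves the arm, as the interface text tells. Its arguments: {"type":"object","properties":{"targets":{"type":"array","items":{"type":"array"}}},"required":["targets"]}

```bash
mkdir -p pics; ls
python3 - <<'E'
from cell import *
import cv2
print(sense())
for n in("top","side"):
    cv2.imwrite(f"pics/{n}0.png",get_image(n)); c=get_calibration(n); print(n,c)
E
```

```text
pics
{'time': 0.0, 'joint_positions': array([ 1.32199550e+00,  3.20276937e-01,  1.56570855e+00, -2.51209966e-05,
        1.25740613e+00, -2.00125078e-02]), 'joint_vel': array([ 9.32099839e-04,  7.96891270e-04,  9.86355918e-05,  1.95154274e-03,
       -4.84151339e-04,  6.09472799e-04]), 'effort': array([-2.71331373e-03, -4.15523529e+01, -2.34158045e+01, -4.25263170e-04,
        8.38685548e-03, -7.57549884e-06]), 'tcp_pos': array([0.13030351, 0.55954673, 0.23847939]), 'tool_rot': array([-3.58559479e-01, -3.12084376e+00,  2.80515713e-03]), 'wrist_force': array([-0.20197435,  0.71091402,  0.09546137]), 'moment': array([0.02616457, 0.0249057 , 0.01671427]), 'gripper_width': 0.0855527138971456}
top {'mtx': array([[526.3629669 ,   0.        , 279.03018132],
       [  0.        , 526.3629669 , 203.8845278 ],
       [  0.        ,   0.        ,   1.        ]]), 'R': array([[ 0.00823949, -0.9997459 , -0.02098184],
       [-0.99499398, -0.00610689, -0.09974814],
       [ 0.09959466,  0.02169868, -0.99479147]]), 't': array([-0.07185812,  0.55237611,  1.0438675 ])}
side {'mtx': array([[449.49502935,   0.        , 273.92124062],
       [  0.        , 449.49502935, 203.42620089],
       [  0.        ,   0.        ,   1.        ]]), 'R': array([[ 0.94435067, -0.32835186,  0.01966881],
       [-0.15593395, -0.49951659, -0.85215479],
       [ 0.28963151,  0.80166591, -0.52292003]]), 't': array([-0.55220061,  0.09905349,  1.00410684])}
```

View pics/top0.png

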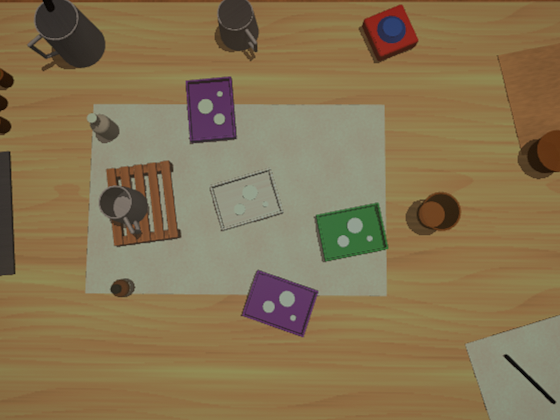

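View pics/side0.png

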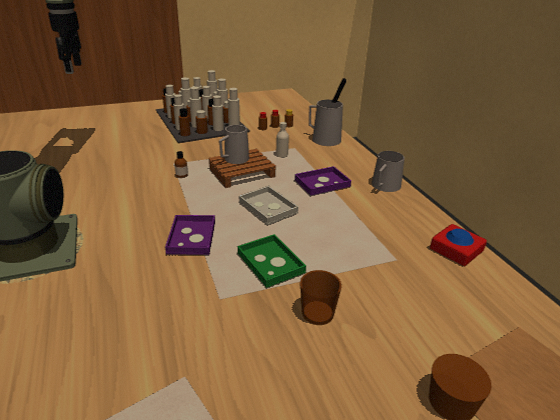

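The top view shows the stand at about (145,204), with its open end facing right (world -y). The aluminium tray is at (246,200) and the coloured trays are look-alikes. I'll zoom in and segment next.

```bash
cat > h.py <<'E'
import numpy as np, cv2
from cell import *
def ray(c,uv,z):
    d=np.linalg.inv(c["mtx"])@np.array([uv[0],uv[1],1.]); R,t=c["R"],c["t"]
    o=-R.T@t; d=R.T@d
    return o+d*(z-o[2])/d[2]
def proj(c,X):
    p=c["mtx"]@(c["R"]@np.asarray(X,float)+c["t"]); return p[:2]/p[2]
E
python3 - <<'E'
from h import *
im=cv2.imread("pics/top0.png"); c=get_calibration("top")
hsv=cv2.cvtColor(im,cv2.COLOR_BGR2HSV)
# stand: reddish brown
m=((hsv[...,0]<11)&(hsv[...,1]>90)).astype(np.uint8); m[:,:100]=0;m[:,190:]=0;m[:150]=0;m[255:]=0
m=cv2.morphologyEx(m,cv2.MORPH_OPEN,np.ones((2,2)))
p=cv2.findNonZero(m); r=cv2.minAreaRect(p); b=cv2.boxPoints(r); print("stand",r)
W=np.array([ray(c,q,.038) for q in b]); print(W.round(4), W.mean(0), [np.linalg.norm(W[i]-W[i-1]) for i in range(4)])
# tray: gradient/dark pixels in paper
g=cv2.cvtColor(im,cv2.COLOR_BGR2GRAY); roi=np.zeros_like(g); roi[160:240,195:300]=1
med=np.median(g[150:250,285:310]); print("paper",med)
t=((g<med-22)&(roi>0)).astype(np.uint8)
n,l,s,_=cv2.connectedComponentsWithStats(t,connectivity=8); k=1+np.argmax(s[1:,4]); print(s[k])
t=(l==k).astype(np.uint8); r=cv2.minAreaRect(cv2.findNonZero(t)); b2=cv2.boxPoints(r); print("tray",r)
for z in (.024,):
    W=np.array([ray(c,q,z) for q in b2]); print(W.round(4),W.mean(0),[np.linalg.norm(W[i]-W[i-1]) for i in range(4)])
s=5; o=im[150:260,95:295].copy(); o=cv2.resize(o,None,fx=4,fy=4,interpolation=cv2.INTER_CUBIC)
o=cv2.convertScaleAbs(o,alpha=1.5)
for q in (b,b2): cv2.polylines(o,[np.int32((q-[95,150]+.5)*4)],True,(0,0,255),1)
cv2.imwrite("pics/crop0.png",o)
E
```

```text
Traceback (most recent call last):
cv2.error: OpenCV(4.12.0) /io/opencv/modules/imgproc/src/convhull.cpp:143: error: (-215:Assertion failed) total >= 0 && (depth == CV_32F || depth == CV_32S) in function 'convexHull'
```

Run:
```python
from h import *
im=cv2.imread("pics/top0.png"); c=get_calibration("top")
hsv=cv2.cvtColor(im,cv2.COLOR_BGR2HSV)
for q in ((165,172),(113,190),(150,180),(145,205),(135,160),(280,195),(215,190)): print(q,im[q[1],q[0]],hsv[q[1],q[0]])
m=((hsv[...,0]<15)&(hsv[...,1]>95)).astype(np.uint8); m[:,:100]=0;m[:,190:]=0;m[:150]=0;m[255:]=0
m=cv2.morphologyEx(m,cv2.MORPH_OPEN,np.ones((2,2)))
print(m.sum())
p=cv2.findNonZero(m); r=cv2.minAreaRect(p); b=cv2.boxPoints(r); print("stand",r)
W=np.array([ray(c,q,.038) for q in b]); print(W.round(4), W.mean(0), [np.linalg.norm(W[i]-W[i-1]) for i in range(4)])
g=cv2.cvtColor(im,cv2.COLOR_BGR2GRAY); roi=np.zeros_like(g); roi[160:240,195:300]=1
med=np.median(g[150:250,285:310]); print("paper",med)
t=((g<med-22)&(roi>0)).astype(np.uint8)
n,l,s,_=cv2.connectedComponentsWithStats(t,connectivity=8); k=1+np.argmax(s[1:,4]); print(s[k])
t=(l==k).astype(np.uint8); r=cv2.minAreaRect(cv2.findNonZero(t)); b2=cv2.boxPoints(r); print("tray",r)
W=np.array([ray(c,q,.024) for q in b2]); print(W.round(4),W.mean(0),[np.linalg.norm(W[i]-W[i-1]) for i in range(4)])
o=cv2.resize(im[150:260,95:295],None,fx=4,fy=4,interpolation=cv2.INTER_CUBIC)
o=cv2.convertScaleAbs(o,alpha=1.5)
for q in (b,b2): cv2.polylines(o,[np.int32((q-[95,150]+.5)*4)],True,(0,0,255),1)
cv2.imwrite("pics/crop0.png",o)
```

```text
(165, 172) [ 50  80 124] [ 12 152 124]
(113, 190) [41 48 53] [18 58 53]
(150, 180) [ 45  75 118] [ 12 158 118]
(145, 205) [49 56 61] [18 50 61]
(135, 160) [124 145 145] [ 30  37 145]
(280, 195) [128 150 148] [ 33  37 150]
(215, 190) [130 150 149] [ 32  34 150]
2890
stand ((142.80331420898438, 203.92860412597656), (78.4167251586914, 64.98497009277344), 83.38654327392578)
[[0.6217 0.2856 0.038 ]
 [0.6378 0.1537 0.038 ]
 [0.4794 0.1309 0.038 ]
 [0.4634 0.2608 0.038 ]] [0.55058183 0.20777805 0.038     ] [np.float64(0.1602165450869002), np.float64(0.13287173383461842), np.float64(0.1599744476538327), np.float64(0.13085126878675182)]
paper 147.0
[209 169  73  59 393]
tray ((244.78692626953125, 198.37416076660156), (43.03050994873047, 65.07684326171875), 73.44293212890625)
[[ 0.587   0.0794  0.024 ]
 [ 0.6261 -0.0483  0.024 ]
 [ 0.5412 -0.0742  0.024 ]
 [ 0.5026  0.0525  0.024 ]] [0.56424574 0.0023236  0.024     ] [np.float64(0.08865921299870598), np.float64(0.133555527309025), np.float64(0.08874559229623231), np.float64(0.13244292121928802)]
```

View pics/crop0.png

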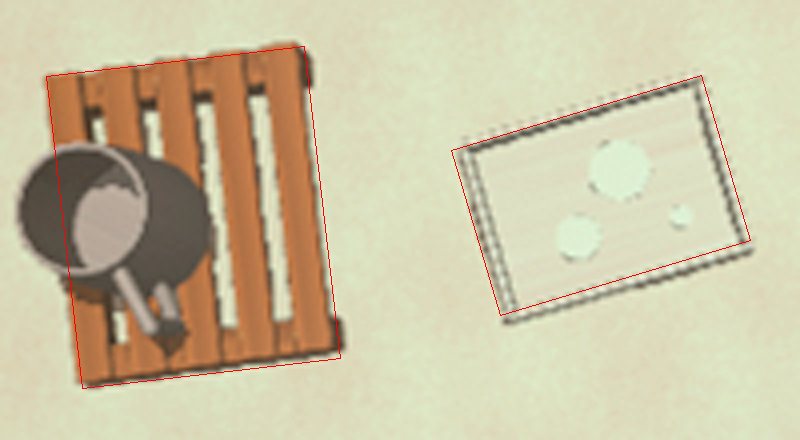

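The crop shows the stand outlined well and the tray outlined except its lower edge, which sits about 2.5 px further out. In world terms the tray is about 17 mm off the axis toward -x and 10° CCW of the way in. Plan:
1. Open the fingers with the jaws along the way in, and push on the tray's -x side to square and shift it.
2. Turn 90° and push its near end in with both fingertips.

```bash
cat >> h.py <<'E'
from scipy.spatial.transform import Rotation as Ro
PH=np.radians(7.4); d=np.array([-np.sin(PH),np.cos(PH),0]); n=np.array([np.cos(PH),np.sin(PH),0]); M=np.array([.5586,.1423,0])
def sl(X): X=np.asarray(X)-M; return np.round([X@d*1e3,X@n*1e3,X[2]*1e3+0],1)
def W(s,l,z): return M+d*s/1e3+n*l/1e3+np.array([0,0,z/1e3])
def goto(s,l,z,xdir=None):
    st=sense(); R=Ro.from_rotvec(st["tool_rot"]).as_matrix()
    D=W(s,l,z)-st["tcp_pos"]
    if xdir is None: xdir=R[:,0]
    zt=np.array([0,0,-1.]); T=np.stack([xdir,np.cross(zt,xdir),zt],1)
    print("time",st["time"],"tcp slz",sl(st["tcp_pos"]),"turn tool deg",np.degrees(Ro.from_matrix(R.T@T).as_rotvec()).round(2),"shift now",(R.T@D*1e3).round(1),"shift after turn",(T.T@D*1e3).round(1),"F",st["wrist_force"].round(1),"j",st["joint_positions"].round(2))
E
python3 - <<'E'
from h import *
print(tip_extent, tip_extent() if callable(tip_extent) else "")
goto(-140,-105,100,n); goto(-140,-105,100,-n)
c=get_calibration("top")
for nm,q,z in (("purpcorner",(258,270),.024),("purpcorner2",(243,316),.024),("green",(316,216),.024),("pitchtop",(116,202),.133),("handle",(141,236),.11),("bottleA",(118,288),.07)): print(nm,sl(ray(c,q,z)),ray(c,q,z).round(3))
E
```

```text
0.008 
time 0.1 tcp slz [ 469.  -371.   238.6] turn tool deg [-2.0000e-02  1.3000e-01  1.5949e+02] shift now [-462.5 -477.   139.3] shift after turn [266.  609.  138.6] F [0.5 0.2 0.5] j [ 1.32  0.32  1.57 -0.    1.26 -0.02]
time 0.1 tcp slz [ 469.  -371.   238.6] turn tool deg [-9.000e-02 -2.000e-02 -2.051e+01] shift now [-462.5 -477.   139.3] shift after turn [-266.  -609.   138.6] F [0.5 0.2 0.5] j [ 1.32  0.32  1.57 -0.    1.26 -0.02]
purpcorner [-149.4 -160.2   24. ] [ 0.419 -0.027  0.024]
purpcorner2 [-109.  -247.3   24. ] [0.327 0.002 0.024]
green [-279.3  -66.2   24. ] [ 0.529 -0.143  0.024]
pitchtop [ 89.4  -3.2 133. ] [0.544 0.231 0.133]
handle [ 55.7 -69.5 110. ] [0.482 0.189 0.11 ]
bottleA [ 120.7 -161.2   70. ] [0.383 0.241 0.07 ]
```

Emit:
{"method": "send_rows", "body": {
  "targets": [
    [[0,0,0],[0,0,-6.84],85],
    [[0,0,0],[0,0,-6.84],85],
    [[0,0,0],[0,0,-6.84],85]
  ]
}}

```text
time: 0.35
tcp_pos: [0.1303, 0.5597, 0.2388]
tool_rot: [0.212, -3.134, 0.002]
wrist_force: [0.1, 0.1, 0.3]
gripper_width: 0.0852
```

Emit:
{"method": "send_rows", "body": {
  "targets": [
    [[-6,-15,0],[0,0,0],85],
    [[-14,-32,0],[0,0,0],85],
    [[-14,-32,0],[0,0,0],85],
    [[-14,-32,0],[0,0,0],85],
    [[-14,-32,0],[0,0,0],85],
    [[-14,-32,0],[0,0,0],85],
    [[-14,-32,0],[0,0,0],85],
    [[-14,-32,0],[0,0,0],85],
    [[-14,-32,0],[0,0,0],85],
    [[-14,-32,0],[0,0,0],85],
    [[-14,-32,0],[0,0,0],85],
    [[-14,-32,0],[0,0,0],85],
    [[-14,-32,0],[0,0,0],85],
    [[-14,-32,0],[0,0,0],85],
    [[-14,-32,0],[0,0,0],85],
    [[-14,-32,0],[0,0,0],85],
    [[-14,-32,0],[0,0,0],85],
    [[-14,-32,0],[0,0,0],85],
    [[-12,-20,0],[0,0,0],85],
    [[0,0,0],[0,0,0],85]
  ]
}}

```text
time: 2.02
tcp_pos: [0.4612, 0.0157, 0.2389]
tool_rot: [-0.196, 3.134, -0.002]
wrist_force: [-0.1, -0.2, -0.1]
gripper_width: 0.0852
```

Run:
```python
from h import *
goto(-140,-105,100,-n)
cv2.imwrite("pics/w1.png",get_image("wrist")); c=get_calibration("wrist"); print(c)
st=sense(); print(proj(c,st["tcp_pos"]))
```

```text
time 2.0167 tcp slz [-113.  -112.8  238.9] turn tool deg [-0.08  0.05 -0.23] shift now [ -7.8 -26.8 138.9] shift after turn [ -7.8 -27.  138.9] F [-0.1 -0.2 -0.1] j [ 0.01  0.14  1.81 -0.    1.19 -1.69]
{'mtx': array([[317.09784648,   0.        , 278.82316091],
       [  0.        , 317.09784648, 211.70041227],
       [  0.        ,   0.        ,   1.        ]]), 'R': array([[-1.27141638e-01,  9.91884508e-01,  3.57002283e-04],
       [ 9.49433043e-01,  1.21595943e-01,  2.89467309e-01],
       [ 2.87074730e-01,  3.71422976e-02, -9.57187834e-01]]), 't': array([ 0.0401481 , -0.47647738,  0.24580371])}
[276.74154828 277.65300002]
```

View pics/w1.png

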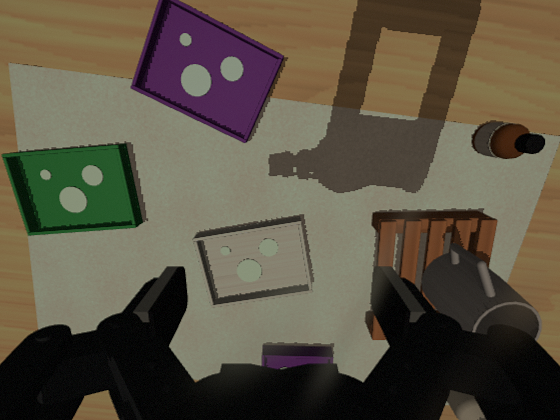

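The wrist view shows the tray rim corners near (194,235), (303,216), (312,291) and (215,306), and the stand's front edge near x≈374. I'll check these against the top view.

Run:
```python
from h import *
c=get_calibration("wrist")
P=np.array([ray(c,q,.024) for q in ((194,236),(303,216),(312,291),(215,305))])
for p in P: print(sl(p))
print(sl(P.mean(0)),[round(np.linalg.norm(P[i]-P[i-1]),4) for i in range(4)])
for q in ((375,213),(493,213),(374,339)): print("stand top",sl(ray(c,q,.038)))
# height from two views: tray corner front -l  : top px, wrist px
ct=get_calibration("top")
def tri(a,b):
    A=[]
    for cc,q in ((c,a),(ct,b)):
        Pm=cc["mtx"]@np.c_[cc["R"],cc["t"]]; A.append(Pm)
    X=cv2.triangulatePoints(A[0],A[1],np.array(a,float),np.array(b,float)).ravel(); return X[:3]/X[3]
t=lambda x,y:(95+x/4-.5,150+y/4-.5)
for a,b in (((303,216),t(505,322)),((312,291),t(452,150)),((375,213),t(340,357))): print("tri",sl(tri(a,b)))
```

```text
[-210.1  -52.1   24. ]
[-82.2 -76.6  24. ]
[-69.   21.4  24. ]
[-190.9   41.1   24. ]
[-138.1  -16.5   24. ] [np.float64(0.0952), np.float64(0.1302), np.float64(0.0988), np.float64(0.1235)]
stand top [ -3.8 -84.4  38. ]
stand top [126.7 -84.1  38. ]
stand top [ 9.2 81.3 38. ]
tri [-80.6 -69.4   1.2]
tri [-67.4  19.6  27.4]
tri [  3.3 -77.9  16.5]
```

Emit:
{"method": "send_rows", "body": {
  "targets": [
    [[0,-12,0],[0,0,-0.2],85],
    [[0,-13,10],[0,0,0],85],
    [[0,0,20],[0,0,0],85],
    [[0,0,20],[0,0,0],85],
    [[0,0,20],[0,0,0],85],
    [[0,0,20],[0,0,0],85],
    [[0,0,20],[0,0,0],85],
    [[0,0,20],[0,0,0],85],
    [[0,0,20],[0,0,0],85],
    [[0,0,20],[0,0,0],85],
    [[0,0,15],[0,0,0],85],
    [[0,0,10],[0,0,0],85],
    [[0,0,10],[0,0,0],85],
    [[0,0,5],[0,0,0],85],
    [[0,0,0],[0,0,0],85],
    [[0,0,0],[0,0,0],85]
  ]
}}

```text
time: 3.4
tcp_pos: [0.462, -0.0054, 0.0294]
tool_rot: [0.21, -3.134, -0.0]
wrist_force: [-0.6, -0.1, 0.3]
gripper_width: 0.0847
```

Emit:
{"method": "send_rows", "body": {
  "targets": [
    [[0,0,5],[0,0,0],85],
    [[0,0,3],[0,0,0],85],
    [[0,0,2],[0,0,0],85],
    [[0,0,0],[0,0,0],85],
    [[0,0,0],[0,0,0],85]
  ]
}}

```text
time: 3.82
tcp_pos: [0.4622, -0.0059, 0.0193]
tool_rot: [0.208, -3.135, -0.0]
wrist_force: [-0.0, 0.3, -0.1]
gripper_width: 0.0853
```

Run:
```python
from h import *
goto(-138,-59,9,-n)
cv2.imwrite("pics/w2.png",get_image("wrist"))
```

```text
time 3.8167 tcp slz [-134.6 -114.7   19.3] turn tool deg [ 0.01 -0.    0.2 ] shift now [-55.7  -3.6  10.3] shift after turn [-55.7  -3.4  10.3] F [-0.   0.3 -0.1] j [-0.04  0.41  2.1   0.    0.63 -1.74]
```

View pics/w2.png

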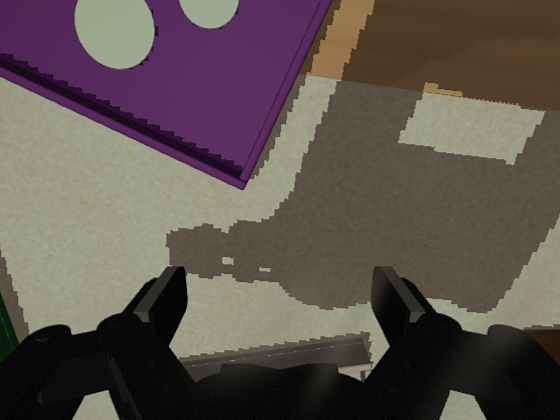

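The wrist view shows the fingers clear of both trays, with the aluminium tray's side at about (365,335) just past the fingertips. I'll lower and push gently.

Emit:
{"method": "send_rows", "body": {
  "targets": [
    [[0,0,4],[0,0,0],85],
    [[0,-1,3],[0,0,0],85],
    [[0,-1,3],[0,0,0],85],
    [[0,-1,0],[0,0,0],85],
    [[-4,0,0],[0,0,0],85],
    [[-4,0,0],[0,0,0],85],
    [[-4,0,0],[0,0,0],85],
    [[-4,0,0],[0,0,0],85],
    [[-3,0,0],[0,0,0],85],
    [[-3,0,0],[0,0,0],85],
    [[-2,0,0],[0,0,0],85],
    [[-2,0,0],[0,0,0],85],
    [[-2,0,0],[0,0,0],85],
    [[-2,0,0],[0,0,0],85],
    [[0,0,0],[0,0,0],85]
  ]
}}

```text
time: 5.12
tcp_pos: [0.4929, -0.0048, 0.0093]
tool_rot: [-0.209, 3.134, 0.0]
wrist_force: [0.7, -0.0, 0.4]
gripper_width: 0.085
```

Emit:
{"method": "send_rows", "body": {
  "targets": [
    [[-2,0,0],[0,0,0],85],
    [[-2,0,0],[0,0,0],85],
    [[-2,0,0],[0,0,0],85],
    [[-2,0,0],[0,0,0],85],
    [[-2,0,0],[0,0,0],85],
    [[-2,0,0],[0,0,0],85],
    [[-2,0,0],[0,0,0],85],
    [[-2,0,0],[0,0,0],85],
    [[-1,0,0],[0,0,0],85],
    [[0,0,0],[0,0,0],85]
  ]
}}

```text
time: 5.95
tcp_pos: [0.5098, -0.0026, 0.0093]
tool_rot: [-0.208, 3.134, 0.0]
wrist_force: [-1.1, 0.4, -1.3]
gripper_width: 0.0852
```

Run:
```python
from h import *
goto(-138,-59,9,-n)
im=get_image("top"); o=cv2.convertScaleAbs(cv2.resize(im[130:260,95:295],None,fx=4,fy=4,interpolation=cv2.INTER_CUBIC),alpha=1.5)
cv2.imwrite("pics/t2.png",o)
```

```text
time 5.95 tcp slz [-137.4  -67.1    9.3] turn tool deg [-0.    0.05  0.21] shift now [-8.1 -0.6  0.3] shift after turn [-8.1 -0.6  0.3] F [-1.1  0.4 -1.3] j [-0.03  0.48  2.    0.    0.66 -1.73]
```

View pics/t2.png

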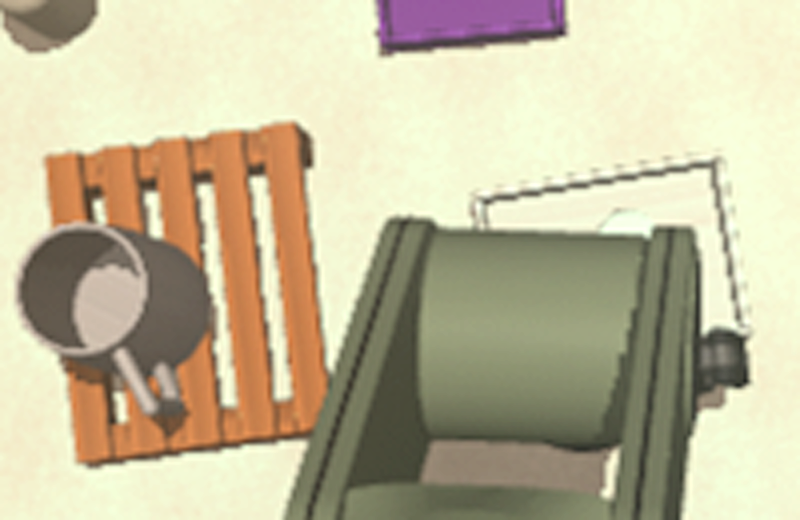

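The arm hides part of the tray, but its far long edge is visible in the crop from (475,196) to (720,160). I'll measure that.

Run:
```python
from h import *
c=get_calibration("top"); t=lambda x,y:(95+x/4-.5,130+y/4-.5)
for q in ((475,196),(720,160),(748,328)): print(sl(ray(c,t(*q),.024)))
print([sl(ray(c,t(*q),.038)) for q in ((297,125),(330,437),(47,155),(80,464))])
```

```text
[-79.8  36.2  24. ]
[-207.    39.1   24. ]
[-210.8  -48.5   24. ]
[array([ 4.7, 81.4, 38. ]), array([  4. , -78.6,  38. ]), array([133.4,  82. ,  38. ]), array([130.7, -76.8,  38. ])]
```

Emit:
{"method": "send_rows", "body": {
  "targets": [
    [[-2,0,0],[0,0,0],85],
    [[-2,0,0],[0,0,0],85],
    [[-2,0,0],[0,0,0],85],
    [[-2,0,0],[0,0,0],85],
    [[-2,0,0],[0,0,0],85],
    [[-1,0,0],[0,0,0],85],
    [[0,0,0],[0,0,0],85],
    [[3,0,0],[0,0,0],85],
    [[10,0,0],[0,0,0],85],
    [[15,0,0],[0,0,0],85],
    [[10,0,-10],[0,0,0],85],
    [[0,0,-25],[0,0,0],85],
    [[0,0,-25],[0,0,0],85],
    [[0,0,-25],[0,0,0],85],
    [[0,0,-25],[0,0,0],85],
    [[0,0,-10],[0,0,0],85],
    [[0,0,0],[0,0,0],85]
  ]
}}

```text
time: 7.42
tcp_pos: [0.4841, -0.0064, 0.1321]
tool_rot: [-0.208, 3.127, -0.001]
wrist_force: [0.2, 0.1, -0.5]
gripper_width: 0.0851
```

Emit:
{"method": "send_rows", "body": {
  "targets": [
    [[0,-20,0],[0,0,7],60],
    [[0,-20,0],[0,0,7],60],
    [[0,-20,0],[0,0,7],60],
    [[0,-20,0],[0,0,7],60],
    [[0,-20,0],[0,0,7],60],
    [[0,-20,0],[0,0,7],60],
    [[0,0,0],[0,0,7],60],
    [[0,0,0],[0,0,7],60],
    [[0,0,0],[0,0,7],60],
    [[0,0,0],[0,0,7],60],
    [[0,0,0],[0,0,7],60],
    [[0,0,0],[0,0,7],60],
    [[0,0,0],[0,0,6.2],60],
    [[0,0,0],[0,0,0],60]
  ]
}}

```text
time: 8.58
tcp_pos: [0.4615, -0.1217, 0.1282]
tool_rot: [-2.074, -2.358, 0.001]
wrist_force: [-0.3, -0.1, -0.2]
gripper_width: 0.0599
```

Run:
```python
from h import *
goto(-245,1.5,12,d)
im=get_image("top"); o=cv2.convertScaleAbs(cv2.resize(im[130:260,95:295],None,fx=4,fy=4,interpolation=cv2.INTER_CUBIC),alpha=1.5)
cv2.imwrite("pics/t3.png",o)
```

```text
time 8.5833 tcp slz [-249.3 -130.3  128.2] turn tool deg [-0.07 -0.04 -0.09] shift now [  4.5 131.9 116. ] shift after turn [  4.3 131.8 116.2] F [-0.3 -0.1 -0.2] j [-0.28  0.27  1.94  0.    0.92 -0.41]
```

View pics/t3.png

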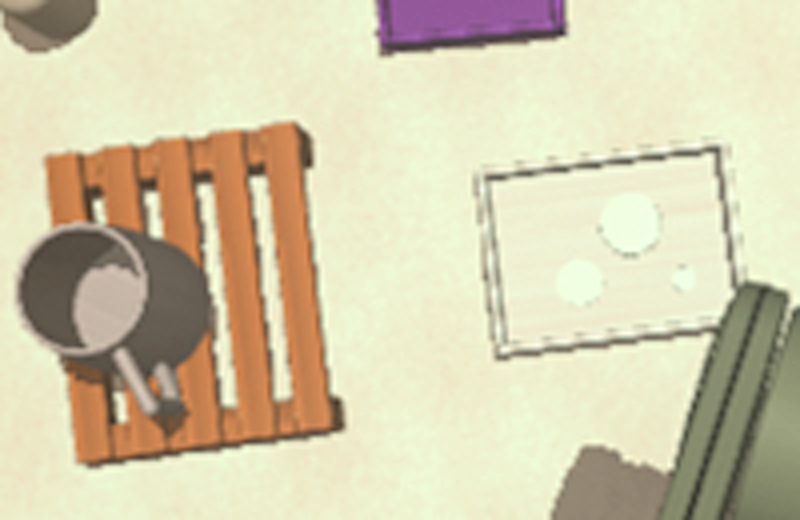

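The tray now lies square to the stand, with rim corners in the crop at (476,174), (724,146) and (498,357).

Run:
```python
from h import *
c=get_calibration("top"); t=lambda x,y:(95+x/4-.5,130+y/4-.5)
for q in ((476,174),(724,146),(498,357),(720,330)): print(sl(ray(c,t(*q),.024)))
print("green",[sl(ray(c,q,.024)) for q in((316,216),(324,262),(379,204))])
```

```text
[-81.6  47.5  24. ]
[-209.9   46.1   24. ]
[-82.5 -47.7  24. ]
[-196.5  -47.8   24. ]
green [array([-279.3,  -66.2,   24. ]), array([-283.4, -160.3,   24. ]), array([-409.2,  -57.6,   24. ])]
```

Emit:
{"method": "send_rows", "body": {
  "targets": [
    [[1,15,0],[0,0,0],60],
    [[1,25,0],[0,0,0],60],
    [[1,25,0],[0,0,0],60],
    [[1,25,0],[0,0,0],60],
    [[0,25,0],[0,0,0],60],
    [[0,15,0],[0,0,0],60],
    [[0,0,10],[0,0,0],60],
    [[0,0,20],[0,0,0],60],
    [[0,0,20],[0,0,0],60],
    [[0,0,20],[0,0,0],60],
    [[0,0,15],[0,0,0],60],
    [[0,0,10],[0,0,0],60],
    [[0,0,5],[0,0,0],60],
    [[0,0,0],[0,0,0],60],
    [[0,0,0],[0,0,0],60]
  ]
}}

```text
time: 9.88
tcp_pos: [0.5906, -0.1013, 0.0295]
tool_rot: [2.073, 2.361, 0.0]
wrist_force: [0.6, -0.0, 0.8]
gripper_width: 0.0599
```

Run:
```python
from h import *
goto(-245,0.5,12,d)
cv2.imwrite("pics/w4.png",get_image("wrist"))
```

```text
time 9.8833 tcp slz [-245.7    0.3   29.5] turn tool deg [0.01 0.   0.03] shift now [ 0.7  0.2 17.5] shift after turn [ 0.7  0.2 17.5] F [ 0.6 -0.   0.8] j [-0.19  0.56  1.77  0.    0.82 -0.32]
```

View pics/w4.png

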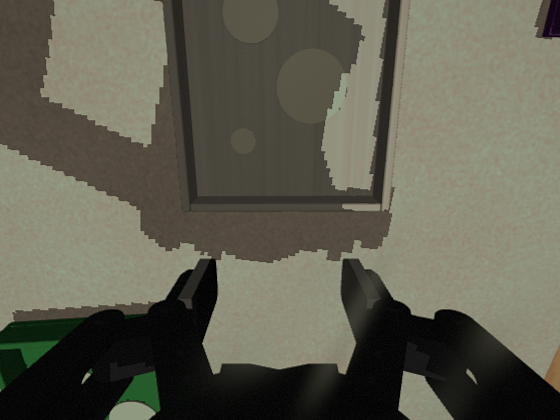

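The wrist view shows the tray's near end square to the two fingertips: end at (184–388, 208), fingers at 216 and 342. I'll lower and push.

Emit:
{"method": "send_rows", "body": {
  "targets": [
    [[0,1,8],[0,0,0],60],
    [[0,1,6],[0,0,0],60],
    [[0,0,3],[0,0,0],60],
    [[0,0,0],[0,0,0],60],
    [[5,0,0],[0,0,0],60],
    [[5,0,0],[0,0,0],60],
    [[4,0,0],[0,0,0],60],
    [[3,0,0],[0,0,0],60],
    [[3,0,0],[0,0,0],60],
    [[3,0,0],[0,0,0],60],
    [[3,0,0],[0,0,0],60],
    [[3,0,0],[0,0,0],60],
    [[3,0,0],[0,0,0],60],
    [[3,0,0],[0,0,0],60],
    [[3,0,0],[0,0,0],60],
    [[3,0,0],[0,0,0],60],
    [[3,0,0],[0,0,0],60],
    [[3,0,0],[0,0,0],60]
  ]
}}

```text
time: 11.43
tcp_pos: [0.5868, -0.0541, 0.0125]
tool_rot: [2.073, 2.36, 0.0]
wrist_force: [-0.6, -5.0, 2.1]
gripper_width: 0.0599
```

Emit:
{"method": "send_rows", "body": {
  "targets": [
    [[3,0,0],[0,0,0],60],
    [[3,0,0],[0,0,0],60],
    [[3,0,0],[0,0,0],60],
    [[3,0,0],[0,0,0],60],
    [[3,0,0],[0,0,0],60],
    [[3,0,0],[0,0,0],60],
    [[3,0,0],[0,0,0],60],
    [[3,0,0],[0,0,0],60],
    [[3,0,0],[0,0,0],60],
    [[3,0,0],[0,0,0],60],
    [[3,0,0],[0,0,0],60],
    [[3,0,0],[0,0,0],60],
    [[2,0,0],[0,0,0],60],
    [[0,0,0],[0,0,0],60]
  ]
}}

```text
time: 12.6
tcp_pos: [0.5817, -0.016, 0.0124]
tool_rot: [-2.073, -2.36, -0.001]
wrist_force: [0.7, -3.1, 1.5]
gripper_width: 0.0601
```

Run:
```python
from h import *
goto(-19,0.5,12,d)
a=get_image("wrist"); im=get_image("top"); o=cv2.convertScaleAbs(cv2.resize(im[130:260,95:295],None,fx=2.8,fy=2.8,interpolation=cv2.INTER_CUBIC),alpha=1.5)
b=np.zeros((600,560,3),np.uint8); b[:o.shape[0]]=o[:600,:560] if o.shape[0]<600 else o
w=cv2.resize(a,(240,180)); 
v=np.vstack([cv2.resize(a,(400,300)),cv2.resize(o,(400,260))]); cv2.imwrite("pics/m5.png",v)
cv2.imwrite("pics/t5.png",im); cv2.imwrite("pics/w5.png",a)
```

```text
time 12.6 tcp slz [-160.     2.5   12.4] turn tool deg [ 0.02 -0.02  0.02] shift now [141.   -2.    0.5] shift after turn [141.   -2.    0.4] F [ 0.7 -3.1  1.5] j [-0.05  0.56  1.83  0.    0.76 -0.18]
```

View pics/m5.png

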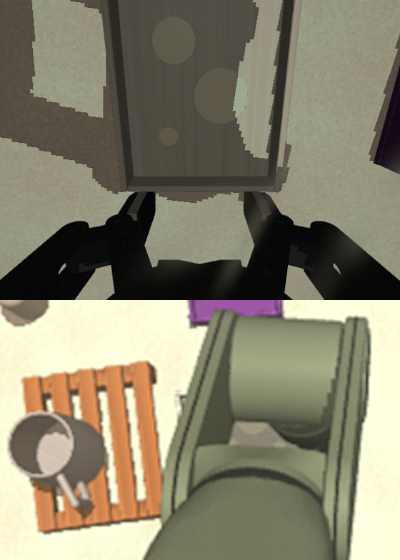

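Both fingertips rest on the tray's near end, and it is still square and centred. Pushing on.

Emit:
{"method": "send_rows", "body": {
  "targets": [
    [[3,0,0],[0,0,0],60],
    [[3,0,0],[0,0,0],60],
    [[3,0,0],[0,0,0],60],
    [[3,0,0],[0,0,0],60],
    [[3,0,0],[0,0,0],60],
    [[3,0,0],[0,0,0],60],
    [[3,0,0],[0,0,0],60],
    [[3,0,0],[0,0,0],60],
    [[3,0,0],[0,0,0],60],
    [[3,0,0],[0,0,0],60],
    [[3,0,0],[0,0,0],60],
    [[3,0,0],[0,0,0],60],
    [[3,0,0],[0,0,0],60],
    [[3,0,0],[0,0,0],60],
    [[3,0,0],[0,0,0],60],
    [[3,0,0],[0,0,0],60]
  ]
}}

```text
time: 14.03
tcp_pos: [0.5753, 0.0314, 0.0122]
tool_rot: [-2.073, -2.36, 0.0]
wrist_force: [0.2, -2.7, -0.3]
gripper_width: 0.06
```

Emit:
{"method": "send_rows", "body": {
  "targets": [
    [[3,0,0],[0,0,0],60],
    [[3,0,0],[0,0,0],60],
    [[3,0,0],[0,0,0],60],
    [[3,0,0],[0,0,0],60],
    [[3,0,0],[0,0,0],60],
    [[3,0,0],[0,0,0],60],
    [[3,0,0],[0,0,0],60],
    [[3,0,0],[0,0,0],60],
    [[3,0,0],[0,0,0],60],
    [[3,0,0],[0,0,0],60],
    [[3,0,0],[0,0,0],60],
    [[3,0,0],[0,0,0],60],
    [[3,0,0],[0,0,0],60],
    [[3,0,0],[0,0,0],60],
    [[3,0,0],[0,0,0],60],
    [[0,0,0],[0,0,0],60]
  ]
}}

```text
time: 15.37
tcp_pos: [0.5696, 0.0764, 0.0124]
tool_rot: [-2.073, -2.36, -0.001]
wrist_force: [1.0, 1.0, -0.2]
gripper_width: 0.06
```

Run:
```python
from h import *
goto(-19,2.5,12,d)
a=get_image("wrist"); cv2.imwrite("pics/w6.png",cv2.convertScaleAbs(a,alpha=1.4))
```

```text
time 15.3667 tcp slz [-66.8   2.5  12.4] turn tool deg [ 0.01 -0.04  0.01] shift now [47.8  0.1  0.4] shift after turn [47.8  0.   0.4] F [ 1.   1.  -0.2] j [ 0.11  0.55  1.84  0.    0.75 -0.02]
```

View pics/w6.png

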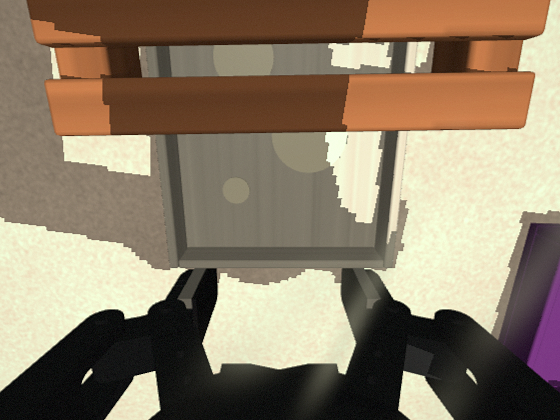

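The tray is well inside, square and centred between the walls (stand 47–534, tray about 165–398). I'll go to near the stop, then creep in while watching the force.

Emit:
{"method": "send_rows", "body": {
  "targets": [
    [[3,0,0],[0,0,0],60],
    [[3,0,0],[0,0,0],60],
    [[3,0,0],[0,0,0],60],
    [[3,0,0],[0,0,0],60],
    [[3,0,0],[0,0,0],60],
    [[3,0,0],[0,0,0],60],
    [[3,0,0],[0,0,0],60],
    [[3,0,0],[0,0,0],60],
    [[3,0,0],[0,0,0],60],
    [[3,0,0],[0,0,0],60],
    [[2,0,0],[0,0,0],60],
    [[1,0,0],[0,0,0],60],
    [[1,0,0],[0,0,0],60],
    [[1,0,0],[0,0,0],60]
  ]
}}

```text
time: 16.58
tcp_pos: [0.5653, 0.1103, 0.0124]
tool_rot: [2.073, 2.36, 0.0]
wrist_force: [0.2, -4.6, 2.6]
gripper_width: 0.0597
```

Emit:
{"method": "send_rows", "body": {
  "targets": [
    [[1,0,0],[0,0,0],60],
    [[1,0,0],[0,0,0],60],
    [[1,0,0],[0,0,0],60],
    [[1,0,0],[0,0,0],60]
  ]
}}

```text
time: 16.92
tcp_pos: [0.5648, 0.1143, 0.0124]
tool_rot: [2.073, 2.36, 0.0]
wrist_force: [1.4, -4.6, 4.0]
gripper_width: 0.0597
```

Emit:
{"method": "send_rows", "body": {
  "targets": [
    [[1,0,0],[0,0,0],60],
    [[1,0,0],[0,0,0],60],
    [[1,0,0],[0,0,0],60]
  ]
}}

```text
time: 17.17
tcp_pos: [0.5644, 0.1173, 0.0124]
tool_rot: [2.073, 2.36, 0.0]
wrist_force: [0.6, -4.9, 3.1]
gripper_width: 0.0605
```

Emit:
{"method": "send_rows", "body": {
  "targets": [
    [[1,0,0],[0,0,0],60],
    [[1,0,0],[0,0,0],60],
    [[1,0,0],[0,0,0],60]
  ]
}}

```text
time: 17.42
tcp_pos: [0.564, 0.1202, 0.0124]
tool_rot: [2.073, 2.36, 0.0]
wrist_force: [0.3, -5.4, 2.3]
gripper_width: 0.0601
```

Emit:
{"method": "send_rows", "body": {
  "targets": [
    [[1,0,0],[0,0,0],60],
    [[1,0,0],[0,0,0],60]
  ]
}}

```text
time: 17.58
tcp_pos: [0.5641, 0.1211, 0.0125]
tool_rot: [2.07, 2.36, -0.002]
wrist_force: [3.4, -12.5, 2.3]
gripper_width: 0.0604
```

Emit:
{"method": "send_rows", "body": {
  "targets": [
    [[1,0,0],[0,0,0],60],
    [[1,0,0],[0,0,0],60]
  ]
}}

```text
time: 17.75
tcp_pos: [0.5645, 0.1214, 0.0125]
tool_rot: [2.066, 2.36, -0.004]
wrist_force: [4.1, -20.2, 3.6]
gripper_width: 0.0602
```

Emit:
{"method": "send_rows", "body": {
  "targets": [
    [[1,0,0],[0,0,0],60]
  ]
}}

```text
time: 17.83
tcp_pos: [0.5647, 0.1215, 0.0125]
tool_rot: [2.064, 2.36, -0.005]
wrist_force: [6.7, -22.7, 3.3]
gripper_width: 0.0594
```

The force jumped from 5 to 23 N with no further travel, so the tray is against the stop, about where expected. Backing off and checking.

Emit:
{"method": "send_rows", "body": {
  "targets": [
    [[-3,0,0],[0,0,0],60],
    [[-4,0,0],[0,0,0],60],
    [[-10,0,0],[0,0,0],60],
    [[-20,0,0],[0,0,0],60],
    [[-20,0,0],[0,0,0],60],
    [[-15,0,-15],[0,0,0],60],
    [[0,0,-30],[0,0,0],60],
    [[0,0,-30],[0,0,0],60],
    [[0,0,-30],[0,0,0],60],
    [[-30,0,-20],[0,0,0],60],
    [[-30,0,-10],[0,0,0],60],
    [[-30,0,0],[0,0,0],60],
    [[-30,0,0],[0,0,0],60],
    [[-30,0,0],[0,0,0],60],
    [[-30,0,0],[0,0,0],60],
    [[-20,0,0],[0,0,0],60],
    [[0,0,0],[0,0,0],60]
  ]
}}

```text
time: 19.25
tcp_pos: [0.5985, -0.1479, 0.1467]
tool_rot: [2.077, 2.356, -0.0]
wrist_force: [-0.1, 0.1, -0.4]
gripper_width: 0.0598
```

Run:
```python
from h import *
print(sense()["wrist_force"])
im=get_image("top"); s=get_image("side"); cv2.imwrite("pics/t7.png",im)
o=cv2.convertScaleAbs(cv2.resize(im[90:300,80:280],None,fx=2,fy=2,interpolation=cv2.INTER_CUBIC),alpha=1.5)
p=cv2.convertScaleAbs(cv2.resize(s[110:250,160:340],(400,311),interpolation=cv2.INTER_CUBIC),alpha=1.4); 
v=np.zeros((420,800,3),np.uint8); v[:,:400]=o; v[:311,400:]=p; cv2.imwrite("pics/m7.png",v)
```

```text
[-0.1221926  0.1341082 -0.3642107]
```

View pics/m7.png

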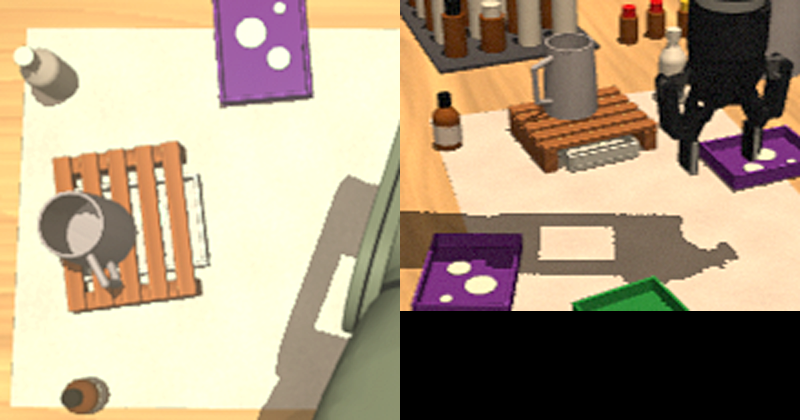

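The tray is under the stand with a small even lip showing, from (200,178) to (208,265) in the crop. The pitcher and bottles haven't moved. I'll check the overhang against the mouth.

Run:
```python
from h import *
c=get_calibration("top"); t=lambda x,y:(80+x/2-.25,90+y/2-.25)
print([sl(ray(c,t(*q),.024)) for q in ((200,178),(208,265))],[sl(ray(c,t(*q),.038)) for q in ((181,144),(196,297))])
a=cv2.imread("pics/top0.png").astype(int);b=cv2.imread("pics/t7.png").astype(int)
for nm,(x,y,w,h) in dict(pitcher=(98,182,52,60),botA=(106,275,30,25),botB=(84,108,40,35),tumbler=(405,185,60,55)).items(): print(nm,(abs(a-b)[y:y+h,x:x+w].max(2)>25).sum())
```

```text
[array([-11.1,  44.2,  24. ]), array([-10.2, -46. ,  24. ])] [array([ 1.9, 79. , 38. ]), array([  2.4, -77.8,  38. ])]
pitcher 588
botA 339
botB 755
tumbler 1304
```

Overhang is 12.8 mm against 12 nominal. The pixel differences look like noise or lighting, so I'll check for real shifts.

Run:
```python
from h import *
a=cv2.cvtColor(cv2.imread("pics/top0.png"),6);b=cv2.cvtColor(cv2.imread("pics/t7.png"),6)
print("mean",a[100:300,90:180].mean(),b[100:300,90:180].mean())
for nm,(x,y,w,h) in dict(pitcher=(98,182,52,60),botA=(106,275,30,25),botB=(84,108,40,35),stand=(150,165,30,75),tumbler=(412,188,52,48)).items():
    r=cv2.matchTemplate(b[y-6:y+h+6,x-6:x+w+6],a[y:y+h,x:x+w],cv2.TM_CCOEFF_NORMED); _,v,_,l=cv2.minMaxLoc(r); print(nm,round(v,3),l[0]-6,l[1]-6)
o=np.hstack([a[90:310,80:200],b[90:310,80:200],a[160:380,400:520],b[160:380,400:520]]); cv2.imwrite("pics/cmp.png",o)
```

```text
mean 120.99083333333333 143.13033333333334
pitcher 0.976 0 0
botA 1.0 0 0
botB 1.0 0 0
stand 0.92 0 0
tumbler 1.0 0 0
```

View pics/cmp.png

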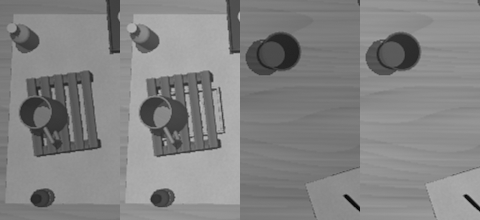

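It was only a brightness change: all the bystanders match at zero shift. Handing in.

```bash
python3 -c "
from cell import *
s=sense(); print(s['time'],s['wrist_force']); close_job()"
```

```text
19.35 [-0.72433046 -0.06004336 -0.82188464]
the job is handed in; nothing more can be done
```

The aluminium tray is under the stand against the stop bar, and I handed the job in at about 19.4 s with the arm clear of everything.

I squared the tray and brought it onto the stand's axis by pushing its long side with the open fingers. I then slid it in along the table with both fingertips on its near end. Sliding took about 5 N, and the force rose to about 23 N when the tray met the stop.

- **Position:** the tray sticks out about 12.8 mm in front of the mouth, against 12 mm expected. That difference is within the camera error. It is square to within about 1° and roughly central in the passage.
- **Bystanders:** the pitcher, both bottles and the tumbler show no shift in the top view. A first pixel comparison seemed to show changes, but they came from a change in overall brightness; template matching gave zero shift for all of them.
- **Disagreement:** one two-view height check, on the tray's front corner, gave 1 mm instead of 24 mm. I had probably picked the corner's foot in one of the views. A second corner gave 27 mm. A stand corner read 16.5 mm against 38 mm for the top. I used the stated heights.

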